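# Set the measuring forceps to 10 mm over the petri dish

### The arm

A 6-joint arm with a two-finger parallel gripper is mounted at the origin on a cart in front of the work surface, level with it; the furniture and walls round the work are solid. World frame = base frame: x ahead of the robot, y to its left, z up, the work surface at z = 0. Lengths are in mm, angles in rad, forces in N, time in s.
With the tool pointing down it reaches from about 275 to 1000 mm from the base axis. Payload 8.4 kg.
Tool frame: the origin (TCP) lies at the very end of the fingers, on their centre line; the grasp point (between the pads) lies 19 mm behind it; z points along the fingers, y is the line along which they close (so a half turn about z gives the same grasp; the last joint's range is limited). The gripper opens to 85 mm and grips with 20 to 120 N. Pads are 22 mm wide; open, the fingers measure 114 mm over their backs; the gripper's body (76 mm by 85 mm) begins 54 mm behind the grasp point. The pads swing forward as they close: fully open they stand 13 mm farther back than shut.
Start: joints at [-1.288, 0.353, 1.633, -0, 1.155, -0.002], TCP at [175.602, -599.826, 192.381] pointing down, gripper open.
Joint ranges: [-2.63, 2.63], [-0.92, 2.1], [0.06, 2.66], [-1.3, 4.44], [0, 2.69], [-3.02, 3.02]. Speed limits (rad/s): [2.22, 2.22, 2.79, 3.14, 3.14, 3.14].

### API

Orientations are given as [roll, pitch, yaw] about the fixed x, y, z axes, in that order (R = Rz(yaw) Ry(pitch) Rx(roll)).
In Python, from rig import sensors, grab_frame, camera_params, order gives the robot as it stands. The module is installed in compiled form; this text tells all that it offers.
- The arm moves only by the tool move_arm, never from a script. Its argument "motion" is a list of rows, each a list of 7 numbers: the turn, a rotation vector about the tool's x, y, z in a scale on which 1.0 is pi/2 rad, then the shift along the tool's x, y, z in shares of 0.6 m (1.0 is 0.6 m), then the finger opening in m, from 0 to 0.0854. A call has 1 to 8 rows; each row is the pose to reach, as a shift and turn from the pose commanded when the call began, along the tool's axes at that moment; what a row does not reach only later rows make up. A row lasts 1/8 s, in which the tool goes at most 62.5 mm and 10.7 degrees, less where a joint would pass 70% of its speed; a pose out of reach is approached as far as the arm can. A shift or turn number past 1, either way, is cut back to 1. A call with a gripper value outside its range is refused whole. The fingers move at their own pace and stop on an object; "grip_force" is the grip in N (left out, the last holds). Time passes only in rows, so rows that repeat a pose let the fingers close. It gives the time, the measured TCP pose, the force, the opening and the grip force at its end, in the units of the state.
- sensors.sense(): the state, without advancing time (a new reading comes with each control period).
- grab_frame(name): name is "scene" or "top" or "wrist"; returns (picture, depth): 384x512x3 uint8, red, green, blue; 384x512 float32, mm along the optical axis (not along the pixel's ray), 0 where there is no reading.
- camera_params(name): a dict with "camera_matrix" (3x3 intrinsics, pixels), "k1" (the pictures are not rectified: a ray, as slopes to the right and down, at radius r is drawn at 1 + k1 r^2 times it, then the intrinsics apply), "world_from_camera" (4x4, takes a point from camera to world coordinates). Camera axes: x right, y down, z forward; pixel columns grow to the right and rows downward; lengths in mm; the calibration is good to about 2 mm. A picture is of the moment at which its call begins: read the wrist's pose just before it. camera_params takes no time and is no camera call; for the wrist camera it gives the pose at the moment of the call.
- order.sign_off(): hands the job in; it is judged then, once.
The state is a dict: "clock": time; "qpos": joint angles; "qvel": joint speeds; "joint_efforts": joint torques, N m; "eef_pos": TCP position; "tcp_rot": TCP orientation; "contact_force": force on the tool from outside, world axes, zero at the start; "wrist_torque": the same for the moment, N m; "opening": opening from 0.0 (shut) to 1.0 (fully open); "grasp_force": force on a finger pad.
Only numpy, scipy, OpenCV 4.12 (cv2) and the standard library are available. Lean on these libraries where they do the work, as an engineer would, in place of code of your own. Each camera call takes 0.05 s, during which the arm holds its last target. There are 200 camera calls.

### The job

Fold the lid of the wooden instrument case back to about 15 degrees past upright, let go of it, and lift the sprung measuring forceps out of the case. Squeeze the forceps until the tips stand 10 mm apart (the long tick on their scale), never letting the fine tips close on each other, and bring both tips a few centimetres above the covered petri dish, ready to gauge a colony in it. Finish while still holding the forceps there, level, with the gap steady; leave the dish and the things round it where they are.

Things in the scene. Friction and masses are not known exactly. Their poses are not given: they have to be found in the camera images.
- case: Shallow light-wood instrument case, fixed: 134 mm (x, front to back) by 200 mm (y), walls 28 mm high, 5 mm thick, floor 5 mm. Origin: centre of the underside; -x is the front. Two rubber saddles, 78 mm (x) by 14 mm (y), tops 14 mm above the worktop, at y = -66 and +52 mm, carry the forceps between 9 mm high end cheeks (x = +-29 to 39 mm); the space between the saddles is free for gripper fingers.
- case_lid (a joint): Angle of the case's lid (rad): 0 shut, 1.57 upright, 1.83 is 15 degrees past upright, greatest 2.2. The hinge runs along the case's y at its back. It is stiff (0.16 N m friction), so the lid stays at any angle. The lid is a 6 mm wooden panel, 134 x 200 mm, 0.12 kg.
- lid_tongue (a point): Middle of the flat brass tongue that sticks out 22 mm from the middle of the lid's front edge: 16 mm wide along y, 4 mm thick, with a 7 mm thick bead at its outer end. Pinch it across the 16 mm, near its outer end. With the lid shut it lies 36 mm above the worktop and 148 mm before the hinge axis. It turns with the lid: x from tongue to hinge, y along the hinge, z out of the lid's top face.
- lid_hinge (a point): Point on the lid's hinge axis at the middle of the case's back edge, 28 mm above the worktop; axes as the case, y along the hinge.
- forceps: Sprung steel measuring forceps, 150 mm long, 9 mm high, 44 g, lying on edge in the case, tips to the case's +y. Origin: on the centre line of the open forceps, at the underside, between the grip pads; y to the tips, x across (the way the arms close), z up. Heel, where the arms meet, at y = -85 mm, tips at +65 mm. The frame belongs to the left (-x) arm and turns a little as the arms are squeezed.
- forceps_grip (a point): Midway between the grip pads of the open forceps, 4.5 mm above their underside (18 mm above the worktop in the case); axes as the forceps. The ribbed grip pads, 26 mm long (y) and 9 mm high, stand outside the arms. A thin scale crosses the arms 34 mm nearer the tips, top 11 mm above the underside: ticks every 5 mm of tip gap, the long tick is 10 mm, read at the right arm.
- forceps_arm (a joint): Turn of the right arm towards the left about the heel (rad): 0 free and open (tips 26 mm apart, 31 mm over the grip pads); 0.107 tips 10 mm apart (22 mm over the pads, their faces then parallel); 0.173 tips touching. The tip gap shrinks 1.76 mm for each mm of squeeze at the pads. A spring opens it: 2 N on the pads at the start, 8 N at 10 mm gap.
- tip_left (a point): Inner point of the left arm's tip (forceps' -x side), at mid height.
- tip_right (a point): Inner point of the right arm's tip (forceps' +x side), at mid height. The distance between the two tip points is the tip gap.
- petri_dish: Covered clear petri dish with tan medium, 62 mm in diameter, 15 mm high, 40 g, loose on the worktop to the left of the case. Origin: centre of the underside.
- dropper_bottle: Bystander: brown dropper bottle with black bulb, 35 mm wide, 104 mm tall, standing behind the dish. Origin: centre of the underside.
- red_cassette: Bystander: flat red plastic tissue cassette, 28 x 42 x 6 mm. Origin: centre of the underside.
- usb_stick: Bystander: black memory stick, 18 x 52 x 8 mm. Origin: centre of the underside.
There are look-alikes about, which are no part of the job. What is shaped like the petri_dish but black or blue is not meant.

How it is judged:
By the outcome, as a careful person would: the job done as asked, in the order asked, and still so for the second after the job is handed in, while the arm keeps its last pose, push and grip.
It also fails if it takes over 54 s, if anything falls off the work surface, if the arm or the gripper's body presses on something with over 40 N, if the wrist force passes 120 N, or if a joint passes its speed limit or range.

## Working session

There is one attempt and no reset: what is moved stays moved. The work goes in short steps, Python scripts to look and compute and a tool call to move; the robot and the scene stay as the last step left them, time stands still between calls to the robot, and variables do not carry over. Pictures are saved under pics/ and viewed, at most 10 in all, crops included, and the job is handed in when it is done.

Besides the shell and the picture viewer there is one more tool, called after "Request:" as name([rows], argument=value, ...), one row to a line, values as JSON. move_arm: Moves the arm, as the interface text tells. Its arguments: {"type":"object","properties":{"motion":{"type":"array","items":{"type":"array","items":{"type":"number"}}},"grip_force":{"type":"number"}},"required":["motion"]}

```bash
mkdir -p pics; cat > h.py <<'E'
import numpy as np, cv2
from rig import sensors, grab_frame, camera_params, order
from scipy.spatial.transform import Rotation as R
def grab(n,f=None):
    c=camera_params(n); p,d=grab_frame(n)
    if f: cv2.imwrite('pics/'+f,p[...,::-1])
    return p,d,c
def ray(c,uv):
    K=np.array(c['camera_matrix'],float);T=np.array(c['world_from_camera'],float)
    uv=np.atleast_2d(np.array(uv,float))
    q=(uv-[K[0,2],K[1,2]])/[K[0,0],K[1,1]]
    s=q.copy()
    for _ in range(20): s=q/(1+c['k1']*(s**2).sum(1,keepdims=True))
    r=np.c_[s,np.ones(len(s))]
    return T[:3,3],r@T[:3,:3].T
def plane(c,uv,z):
    o,r=ray(c,uv); return o+r*((z-o[2])/r[:,2])[:,None]
def deep(c,d,uv):
    o,r=ray(c,uv); uv=np.atleast_2d(uv).astype(int)
    return o+r*d[uv[:,1],uv[:,0]][:,None]
def pix(c,P):
    K=np.array(c['camera_matrix'],float);T=np.array(c['world_from_camera'],float)
    q=(np.atleast_2d(P)-T[:3,3])@T[:3,:3]; s=q[:,:2]/q[:,2:]
    s=s*(1+c['k1']*(s**2).sum(1,keepdims=True)); return s*[K[0,0],K[1,1]]+[K[0,2],K[1,2]]
def tri(c1,u1,c2,u2):
    o1,r1=ray(c1,u1);o2,r2=ray(c2,u2);out=[]
    for a,b in zip(r1,r2):
        t=np.linalg.lstsq(np.c_[a,-b],o2-o1,rcond=None)[0]
        out.append(np.r_[(o1+a*t[0]+o2+b*t[1])/2,np.linalg.norm(o1+a*t[0]-o2-b*t[1])])
    return np.array(out)
E
python3 - <<'E'
from h import *
a,_,ca=grab('scene'); b,_,cb=grab('top')
cv2.imwrite('pics/a.png',cv2.resize(np.vstack([a,b])[...,::-1],None,fx=.78,fy=.78))
for c in (ca,cb): print(np.round(c['world_from_camera'],3),c['camera_matrix'],c['k1'])
print(sensors.sense())
E
```

```text
[[-7.55000e-01 -4.41000e-01  4.86000e-01  4.96320e+01]
 [-6.56000e-01  5.08000e-01 -5.58000e-01  7.03854e+02]
 [-1.00000e-03 -7.40000e-01 -6.72000e-01  7.86623e+02]
 [ 0.00000e+00  0.00000e+00  0.00000e+00  1.00000e+00]] [[406.12925743   0.         261.1867487 ]
 [  0.         406.12925743 194.96936503]
 [  0.           0.           1.        ]] 0.026252276460641818
[[-1.500000e-02 -9.960000e-01  8.500000e-02  4.776170e+02]
 [-1.000000e+00  1.600000e-02  6.000000e-03  9.206500e+01]
 [-7.000000e-03 -8.500000e-02 -9.960000e-01  1.142329e+03]
 [ 0.000000e+00  0.000000e+00  0.000000e+00  1.000000e+00]] [[493.43167975   0.         255.42417942]
 [  0.         493.43167975 190.08341043]
 [  0.           0.           1.        ]] -0.09230838642512165
{'clock': 0.1, 'qpos': array([-1.28839188e+00,  3.53593664e-01,  1.63402563e+00,  1.37806586e-05,
        1.15523427e+00, -2.37344022e-03]), 'qvel': array([-0.00127981, -0.00151534, -0.00211306,  0.0012783 ,  0.00052479,
       -0.00046989]), 'joint_efforts': array([-1.84308637e-04, -6.06355906e+01, -3.42818141e+01, -1.07921519e-04,
        3.89302644e-03,  1.82717201e-05]), 'eef_pos': array([ 175.48009036, -599.37128961,  191.74217714]), 'tcp_rot': array([-3.14033177e+00, -1.55934221e-05,  2.84772307e-01]), 'contact_force': array([ 0.46032663,  0.0031266 , -0.08738937]), 'wrist_torque': array([ 0.03087759,  0.02440559, -0.02936104]), 'grasp_force': 0.0, 'opening': 0.9983302367321018}
```

View pics/a.png

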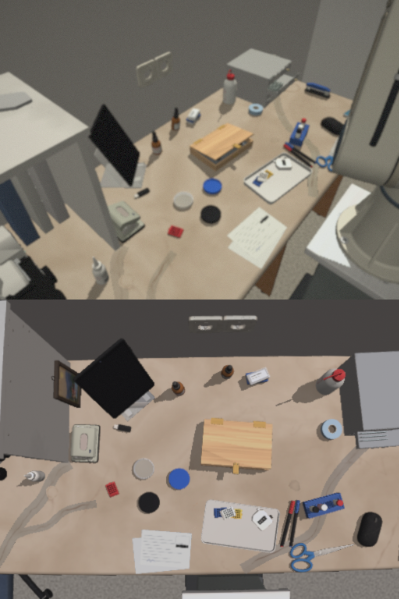

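The montage shows the case at about (237,445), dish-like discs at (143,468) clear, (179,478) blue and (148,502) black. The brass tongue is at (236,468). Next: measure them and take a close crop.

```bash
cat > m.py <<'E'
from h import *
def big(m):
    n,l,s,_=cv2.connectedComponentsWithStats(m.astype(np.uint8)); return l==1+np.argmax(s[1:,4])
b,d,cb=grab('top')
a,da,ca=grab('scene')
hsv=cv2.cvtColor(b,cv2.COLOR_RGB2HSV)
print(hsv[185,304],hsv[215,183],hsv[215,310],hsv[230,160], hsv[215,302])
pt=[(304,185),(280,170),(330,200),(183,215),(150,150),(228,112),(302,216)]
print(np.round(deep(cb,d,pt),1))
x=cv2.resize(b[130:280,130:370],None,fx=3.2,fy=3.2,interpolation=cv2.INTER_CUBIC)
pa=pix(ca,deep(cb,d,[(304,185)]))[0].astype(int); print(pa)
y=a[pa[1]-60:pa[1]+100,pa[0]-100:pa[0]+100]
cv2.imwrite('pics/b.png',x[...,::-1])
cv2.imwrite('pics/c.png',cv2.resize(y,None,fx=3.5,fy=3.5,interpolation=cv2.INTER_CUBIC)[...,::-1]); print(pa-[100,60])
E
python3 m.py
```

```text
[ 18  87 208] [ 14  30 163] [ 14  93 110] [ 15  54 176] [ 18 132 195]
[[581.4 -10.2  44.6]
 [616.8  42.5  38. ]
 [546.6 -66.7  50.1]
 [519.7 265.9  12.4]
 [668.3 338.   34.4]
 [744.2 156.6  70.3]
 [511.8  -3.   57.7]]
[285 178]
[185 118]
```

View pics/b.png

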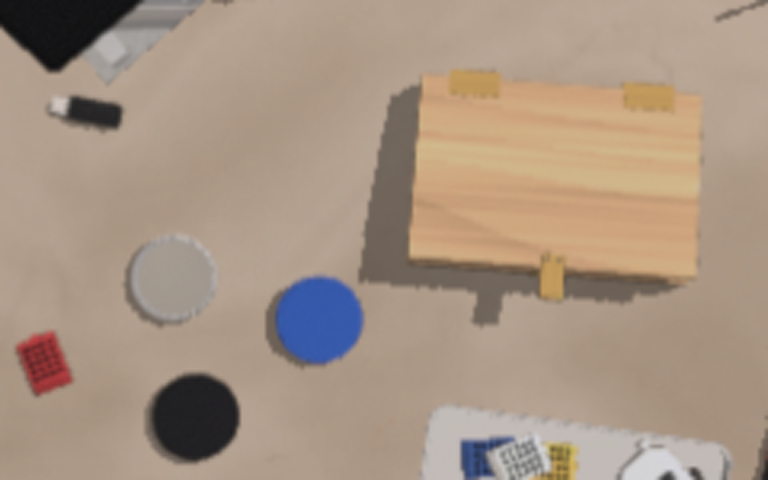

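View pics/c.png

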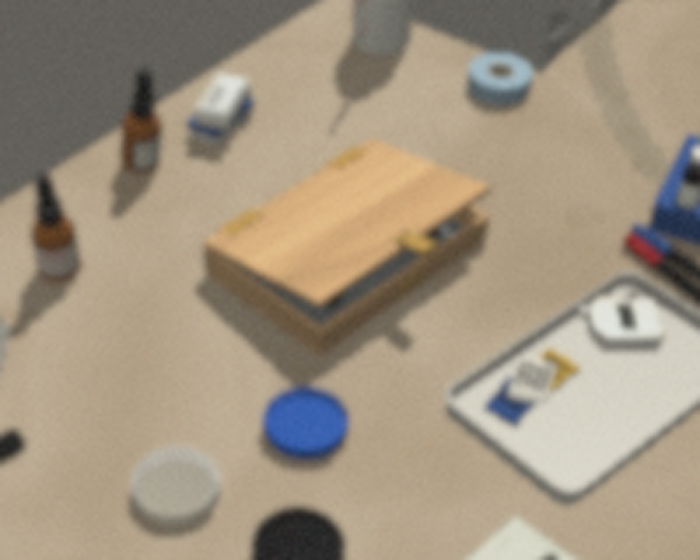

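Crop b shows the clear dish at top pixel (184,217); look-alikes are blue (230,230) and black (191,260), and I choose the clear one. The lid is a bit ajar (crop c), with the brass tongue at top pixel (303,216) and scene pixel (304,187).

```bash
cat > m2.py <<'E'
from h import *
b,d,cb=grab('top'); a,da,ca=grab('scene')
hb=cv2.cvtColor(b,cv2.COLOR_RGB2HSV);ha=cv2.cvtColor(a,cv2.COLOR_RGB2HSV)
def comps(h,m,roi,mn):
    x0,y0,x1,y1=roi;z=np.zeros(m.shape,np.uint8);z[y0:y1,x0:x1]=m[y0:y1,x0:x1]
    n,l,s,c=cv2.connectedComponentsWithStats(z)
    return [(s[i].tolist(),np.round(c[i],1).tolist(),cv2.minAreaRect(np.argwhere(l==i)[:,::-1].astype(np.float32))) for i in range(1,n) if s[i,4]>=mn],l
br=lambda h:((h[...,0]>14)&(h[...,0]<26)&(h[...,1]>115)&(h[...,2]>120)).astype(np.uint8)
for h,roi in ((hb,(255,145,360,230)),(ha,(235,150,330,215))):
    for q in comps(h,br(h),roi,12)[0]: print(q)
# lid plane from depth
wood=((hb[...,0]>12)&(hb[...,0]<24)&(hb[...,1]>75)&(hb[...,2]>170)).astype(np.uint8)
q,l=comps(hb,wood,(245,145,360,222),500)
for w in q: print('wood',w)
i=l[185,304]; uv=np.argwhere(cv2.erode((l==i).astype(np.uint8),np.ones((5,5)))>0)[:,::-1]
P=deep(cb,d,uv);c=P.mean(0);n=np.linalg.svd(P-c,full_matrices=False)[2][2];n*=np.sign(n[2])
print('plane',c,n,'tilt deg',np.degrees(np.arccos(n[2])),'dir',np.degrees(np.arctan2(n[1],n[0])),((P-c)@n).std())
cnt=max(cv2.findContours((l==i).astype(np.uint8),0,1)[0],key=cv2.contourArea)
box=cv2.boxPoints(cv2.minAreaRect(cnt));o,r=ray(cb,box);t=((c-o)@n)/(r@n);print('corners',np.round(o+r*t[:,None],1))
# dish top pos by depth
P=deep(cb,d,[(184,217),(180,215),(188,219)]);print(P)
E
python3 m2.py
```

```text
([270, 152, 16, 8, 112], [277.6, 155.7], ((277.5, 155.5), (7.0, 15.0), 90.0))
([325, 156, 16, 9, 114], [332.3, 159.9], ((332.4676513671875, 159.9205780029297), (15.492694854736328, 7.132774829864502), 4.39870548248291))
([299, 210, 7, 13, 86], [302.0, 216.3], ((302.0, 216.0), (12.0, 6.0), 90.0))
([280, 161, 9, 5, 25], [284.0, 163.0], ((284.0000305175781, 163.0), (2.683281421661377, 8.9442720413208), 63.43495178222656))
([249, 179, 11, 7, 32], [253.6, 181.5], ((253.84616088867188, 181.26922607421875), (3.0508511066436768, 11.094003677368164), 56.3099365234375))
([298, 184, 11, 7, 44], [303.4, 186.6], ((303.3000183105469, 186.40000915527344), (9.838699340820312, 4.919349670410156), 26.56505012512207))
wood ([258, 151, 91, 71, 5212], [303.7, 184.4], ((304.05755615234375, 187.36282348632812), (89.95172119140625, 67.84477996826172), 4.3160271644592285))
plane [583.33837248  -9.31951953  50.34470805] [ 0.98016831 -0.10257795  0.1695519 ] tilt deg 80.2382331664101 dir -5.974450164823043 34.25254462981462
corners [[ 4.92400e+02  9.42000e+01  6.38700e+02]
 [ 3.20300e+03 -4.28000e+01 -1.51141e+04]
 [ 5.96180e+03 -6.88860e+03 -3.52043e+04]
 [ 4.84100e+02  1.30000e+00  6.30400e+02]]
[[515.12870505 263.88324567  10.6704249 ]
 [519.73419734 272.59288036  13.90340191]
 [510.44911961 254.87789442   9.22132228]]
```

```bash
cat >> m2.py <<'E'
print('-----')
T=tri(cb,[(277.6,155.7),(332.3,159.9),(302,216.3)],ca,[(253.6,181.5),(284,163),(303.4,186.6)]);print('barrelL barrelR tongue',np.round(T,1))
P=deep(cb,d,uv)
for k in range(6):
    A=np.c_[P[:,0],P[:,1],np.ones(len(P))]; s=np.linalg.lstsq(A,P[:,2],rcond=None)[0]; e=P[:,2]-A@s; P=P[abs(e)<max(6,2.5*np.median(abs(e)))]
print('slope',s,'deg',np.degrees(np.arctan(np.hypot(s[0],s[1]))),'dir',np.degrees(np.arctan2(s[1],s[0])),e.std(),len(P))
box=cv2.boxPoints(((304.05,184.5),(90,60),4.3))
# barrel & tongue rays on lid plane
o,r=ray(cb,[(277.6,155.7),(332.3,159.9),(302,216.3),(302.6,211),(302,222)]);t=(o[0]*s[0]+o[1]*s[1]+s[2]-o[2])/(r[:,2]-r[:,0]*s[0]-r[:,1]*s[1]);print(np.round(o+r*t[:,None],1))
# dish two view
mk=lambda h:((h[...,1]<42)&(h[...,2]>100)).astype(np.uint8)
for w in comps(hb,mk(hb),(165,195,205,240),100)[0]: print('dish',w)
p=pix(ca,[[515,264,13]])[0].astype(int);print(p,ha[p[1],p[0]])
for w in comps(ha,mk(ha),(p[0]-22,p[1]-18,p[0]+22,p[1]+22),60)[0]: print('dish',w)
print(plane(cb,[(183.9,217)],15))
E
python3 m2.py | sed '1,/-----/d'
```

```text
barrelL barrelR tongue [[ 6.506e+02  4.700e+01  3.080e+01  1.000e-01]
 [ 6.388e+02 -7.750e+01  3.100e+01  7.000e-01]
 [ 5.115e+02 -2.700e+00  5.800e+01  9.000e-01]]
slope [-1.66307380e-01  1.57449753e-02  1.42082803e+02] deg 9.483748450998776 dir 174.5917027192059 1.9595266300822574 4309
[[650.   47.2  34.7]
 [638.5 -76.8  34.7]
 [511.2  -3.   57. ]
 [522.9  -4.8  55. ]
 [498.7  -2.5  59.1]]
dish ([170, 203, 28, 28, 615], [183.8, 216.5], ((183.5, 216.5), (27.0, 27.0), 90.0))
[235 254] [ 24  30 169]
dish ([222, 245, 26, 23, 461], [234.7, 256.0], ((234.5, 256.0), (22.0, 25.0), 90.0))
[[514.98838587 263.45599875  15.        ]]
```

```bash
cat > p.py <<'E'
from h import *
H=np.array([650,-15.8,28.]);yaw=np.radians(-5.42)
ux=np.array([np.cos(yaw),np.sin(yaw),0]);uy=np.array([-np.sin(yaw),np.cos(yaw),0])
def rot(p,w=yaw): return R.from_euler('xyz',[np.pi,np.radians(p),w])
def tong(th,r=152,h=8): return H-ux*(r*np.cos(th)-h*np.sin(th))+np.array([0,0,r*np.sin(th)+h*np.cos(th)])
def lidpose(th,p,d=8):
    q=rot(p); return tong(th)+q.apply([0,0,d]),q
def row(A,B):
    v=(A[1].inv()*B[1]).as_rotvec(); t=A[1].inv().apply(B[0]-A[0])/1000
    return np.round(np.r_[v,t],4).tolist()
start=(np.array([175.602,-599.826,192.381]),R.from_euler('xyz',[-3.1403,0,.2848]))
E
python3 - <<'E'
from p import *
g=lidpose(.165,-40); pre=(g[0]-g[1].apply([0,0,70]),g[1])
print(g[0],pre[0]); print(row(start,pre)); print(row(start,(pre[0]+[0,0,60],rot(0)))); print(row(pre,g))
E
```

```text
[507.16221759  -2.24754724  54.72934561] [462.36825572   2.0025051  108.35245663]
[-0.1336, 0.6898, 0.3633, 0.4443, -0.4969, 0.0847]
[-0.0013, 0.0002, 0.3794, 0.4443, -0.497, 0.0247]
[0.0, 0.0, 0.0, -0.0, 0.0, 0.07]
```

Careful with the scale: shifts go in shares of 0.6 m and turns go in shares of pi/2 rad. That gives: -0.4969 m is -0.8282, 0.4443 m is 0.7405, 0.6898 rad is 0.4391.

Request:
move_arm([
  [0,0,0.0637,0.0925,-0.1035,0,0.04],
  [0,0,0.1273,0.185,-0.207,0,0.04],
  [0,0,0.191,0.2775,-0.31,0,0.04],
  [0,0,0.2413,0.37,-0.4133,0,0.04],
  [-0.0191,0.1082,0.2413,0.4633,-0.5167,0,0.04],
  [-0.0446,0.2228,0.2387,0.555,-0.62,0.0333,0.04],
  [-0.0637,0.331,0.2355,0.6483,-0.7233,0.0667,0.04],
  [-0.0851,0.4391,0.2313,0.7405,-0.8282,0.1,0.04],
])

```text
clock: 1.4
eef_pos: [385.2, -169.3, 171.6]
tcp_rot: [-3.131, -0.637, -0.084]
contact_force: [2.2, -0.2, 0.8]
opening: 0.467
grasp_force: 0.0
```

Request:
move_arm([
  [0,0,0,0,0,0,0.035],
  [0,0,0,0,0,0,0.035],
  [0,0,0,0,0,0,0.035],
  [0,0,0,0,0,0,0.035],
])

```text
clock: 1.9
eef_pos: [386.9, -172.7, 172.7]
tcp_rot: [-3.132, -0.634, -0.084]
contact_force: [-0.7, 0.5, 0.2]
opening: 0.411
grasp_force: 0.0
```

```bash
python3 - <<'E'
from p import *
s=sensors.sense();print(s['clock'],s['eef_pos'],s['tcp_rot'],s['opening'],s['qpos'])
g=lidpose(.165,-40);me=(s['eef_pos'],R.from_euler('xyz',s['tcp_rot']))
print(row(me,g))
w,d,c=grab('wrist','w1.png');print(np.round(c['world_from_camera'],2).tolist())
print(pix(c,tong(.165)), pix(c,tong(.165,159)))
E
```

```text
1.9 [ 386.92693749 -172.68682545  172.68372217] [-3.1316148  -0.63364862 -0.08361373] 0.4111517065486217 [-0.7799613  -0.18575617  2.48325239  0.9043113   0.51541135  0.13979492]
[-0.0168, 0.0645, 0.0083, 0.0152, -0.1783, 0.1594]
[[-0.08, -0.93, 0.36, 333.88], [-1.0, 0.08, -0.02, -169.74], [-0.01, -0.36, -0.93, 359.18], [0.0, 0.0, 0.0, 1.0]]
[[ 81.06395224 153.13494533]] [[ 79.12059823 158.63857428]]
```

View pics/w1.png

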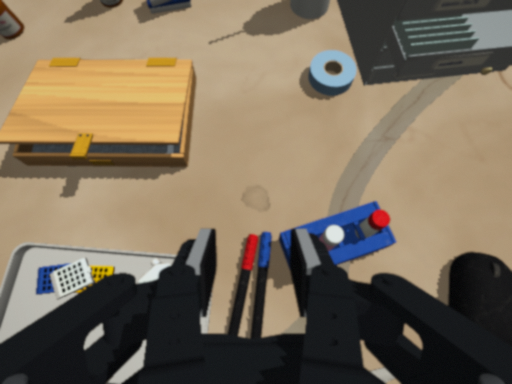

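The wrist view shows the tongue at (82,146), outer end about (79,157), which agrees with the prediction (79,159). I move to the pre-grasp.

In the tool's units: -0.1783 m is -0.2972, 0.0894 m is 0.149, 0.0645 rad is 0.0411.

Request:
move_arm([
  [0,0.0191,0,0.0083,-0.0833,0.0333,0.035],
  [0,0.0382,0,0.0167,-0.1667,0.0667,0.035],
  [-0.0107,0.0411,0.0053,0.0253,-0.25,0.1167,0.035],
  [-0.0107,0.0411,0.0053,0.0253,-0.2972,0.149,0.035],
  [-0.0107,0.0411,0.0053,0.0253,-0.2972,0.149,0.035],
  [-0.0107,0.0411,0.0053,0.0253,-0.2972,0.149,0.035],
])

```text
clock: 2.7
eef_pos: [462.5, -16.8, 137.3]
tcp_rot: [-3.107, -0.669, -0.093]
contact_force: [0.0, -0.8, 0.6]
opening: 0.414
grasp_force: 0.0
```

```bash
python3 - <<'E'
from p import *
s=sensors.sense();print(s['clock'],s['eef_pos'],s['tcp_rot'],s['opening'],s['qpos'])
g=lidpose(.165,-40);me=(s['eef_pos'],R.from_euler('xyz',s['tcp_rot']))
print(row(me,g))
w,d,c=grab('wrist','w2.png')
h=cv2.cvtColor(w,cv2.COLOR_RGB2HSV)
print(pix(c,[tong(.165,r) for r in (137,148,159)]))
m=((h[...,0]>14)&(h[...,0]<28)&(h[...,1]>150)&(h[...,2]>120)).astype(np.uint8)
n,l,st,ce=cv2.connectedComponentsWithStats(m)
for i in range(1,n):
    if st[i,4]>60: print(st[i],ce[i])
E
```

```text
2.7 [462.462337   -16.7876196  137.34098732] [-3.1071699  -0.66881747 -0.09312656] 0.414111966130457 [-0.04149641 -0.05976116  2.53429122  2.37887446  0.00345867 -0.76758122]
[-0.0353, 0.0293, 0.0006, -0.0174, -0.0155, 0.0922]
[[235.82449278 187.95465646]
 [235.12751485 198.66988842]
 [234.40159495 209.8417504 ]]
[166  85  37  12 373] [184.4772118   90.08042895]
[280  85  36  11 376] [297.39893617  89.98138298]
[222 176  23  31 592] [233.60135135 190.9222973 ]
```

```bash
cat >> p.py <<'E'
def lidpose(th,p,d=6,r=151):
    q=rot(p); return tong(th,r)+q.apply([0,0,d]),q
def me():
    s=sensors.sense(); return (s['eef_pos'],R.from_euler('xyz',s['tcp_rot']))
E
python3 - <<'E'
from p import *
g=lidpose(.165,-15); print(row(me(),(g[0]-g[1].apply([0,0,60]),g[1])))
E
```

```text
[-0.0357, -0.4064, 0.0049, 0.0044, -0.0171, 0.0351]
```

In the tool's units: 0.035 m is 0.0583, -0.0171 m is -0.0285, -0.406 rad is -0.2585.

Request:
move_arm([
  [-0.0064,-0.0828,0,0,-0.0083,0,0.035],
  [-0.0127,-0.1655,0,0.0033,-0.0167,0.0167,0.035],
  [-0.0229,-0.2585,0.0032,0.0073,-0.0285,0.0583,0.035],
  [-0.0229,-0.2585,0.0032,0.0073,-0.0285,0.0583,0.035],
  [-0.0229,-0.2585,0.0032,0.0073,-0.0285,0.0583,0.035],
  [-0.0229,-0.2585,0.0032,0.0073,-0.0285,0.0583,0.035],
  [-0.0229,-0.2585,0.0032,0.0073,-0.0285,0.0583,0.035],
])

```text
clock: 3.62
eef_pos: [481.1, 41.2, 22.1]
tcp_rot: [-3.0, -0.359, -0.084]
contact_force: [0.5, -0.7, -0.5]
opening: 0.41
grasp_force: 0.0
```

```bash
python3 - <<'E'
from p import *
s=sensors.sense();print(s['clock'],s['qpos'],s['qvel'].round(2)); g=lidpose(.165,-15); print(row(me(),g))
E
```

```text
3.625 [-0.00776569  0.28790419  2.35935104  0.73900096  0.16992411  0.91084427] [ 0.12 -0.25 -0.3  -2.08  0.7   2.18]
[-0.1444, -0.0964, 0.0169, 0.0368, 0.0377, -0.0268]
```

In the tool's units: -0.087 m is -0.145, -0.05 m is -0.0833, -0.1444 rad is -0.0919.

Request:
move_arm([
  [0,0,0,-0.0083,0,-0.0833,0.035],
  [-0.0318,-0.0318,0.0064,0,0.0333,-0.145,0.035],
  [-0.0919,-0.0614,0.0108,0.06,0.0617,-0.145,0.035],
  [-0.0919,-0.0614,0.0108,0.06,0.0617,-0.145,0.035],
  [-0.0919,-0.0614,0.0108,0.06,0.0617,-0.145,0.035],
  [-0.0919,-0.0614,0.0108,0.06,0.0617,-0.145,0.035],
])

```text
clock: 4.38
eef_pos: [480.8, -7.8, 109.9]
tcp_rot: [-3.141, -0.263, -0.095]
contact_force: [-1.2, -0.4, -0.4]
opening: 0.413
grasp_force: 0.0
```

```bash
python3 - <<'E'
from p import *
s=sensors.sense();print(s['clock'],s['qpos'],s['qvel'].round(2)); g=lidpose(.165,-15); print(row(me(),g))
w,d,c=grab('wrist')
h=cv2.cvtColor(w,cv2.COLOR_RGB2HSV)
print(pix(c,[tong(.165,r) for r in (137,148,159)]))
m=((h[...,0]>14)&(h[...,0]<28)&(h[...,1]>150)&(h[...,2]>120)).astype(np.uint8)
n,l,st,ce=cv2.connectedComponentsWithStats(m)
for i in range(1,n):
    if st[i,4]>60: print(st[i],ce[i])
E
```

```text
4.375 [ 1.38277325e-04  1.07922878e-01  2.21498836e+00 -4.62561579e-02
  5.57710977e-01  1.70197477e+00] [ 0. -0. -0.  0.  0. -0.]
[-0.0001, -0.0008, -0.0004, 0.0081, -0.008, 0.0591]
[[242.66716158 164.0960951 ]
 [242.59948437 178.45964019]
 [242.53160546 193.03261538]]
[142   3  48  19 844] [165.9028436   12.41113744]
[294   3  47  18 827] [316.59250302  11.57436518]
[227 149  28  43 933] [240.45016077 170.08574491]
[248 301  31  31 587] [265.7802385  315.66439523]
```

Request:
move_arm([
  [0,0,0,0.0133,-0.015,0.025,0.035],
  [0,0,0,0.0133,-0.015,0.0667,0.035],
  [0,0,0,0.0133,-0.015,0.0983,0.035],
  [0,0,0,0.0133,-0.015,0.0983,0.035],
  [0,0,0,0.0133,-0.015,0.0983,0.01],
  [0,0,0,0.0133,-0.015,0.0983,0.01],
  [0,0,0,0.0133,-0.015,0.0983,0.01],
  [0,0,0,0.0133,-0.015,0.0983,0.01],
], grip_force=20)

```text
clock: 5.42
eef_pos: [506.6, -0.6, 56.6]
tcp_rot: [-3.141, -0.266, -0.095]
contact_force: [-1.4, 0.6, -0.6]
opening: 0.111
grasp_force: 0.0
```

Request:
move_arm([
  [0,0,0,0,0,0,0.01],
  [0,0,0,0,0,0,0.01],
])

```text
clock: 5.68
eef_pos: [506.4, -0.6, 56.2]
tcp_rot: [-3.141, -0.265, -0.095]
contact_force: [0.0, -0.4, 0.7]
opening: 0.117
grasp_force: 0.0
```

```bash
python3 - <<'E'
from p import *
g=lidpose(.165,-15)
print(row(me(),g))
ps=[-15]*4+list(np.linspace(-15,0,14))
for k in range(1,17):
    th=.165+k*(1.83-.165)/16
    if k==9: g=lidpose(th-(1.83-.165)/16,-7)
    print(row(g,lidpose(th,-15+15*k/16 if k>8 else -15+k)))
g0=lidpose(.165,-15);print(pix(camera_params('wrist'),tong(.165)))
w,d,c=grab('wrist','w3.png')
E
```

```text
[-0.0005, -0.0032, 0.0, -0.0019, 0.0015, 0.0008]
[0.0, -0.0175, -0.0, 0.0079, 0.0, -0.0136]
[0.0, -0.0349, -0.0, 0.0171, 0.0, -0.0262]
[0.0, -0.0524, -0.0, 0.0276, 0.0, -0.0378]
[0.0, -0.0698, -0.0, 0.0393, 0.0, -0.0483]
[0.0, -0.0873, -0.0, 0.0519, 0.0, -0.0575]
[0.0, -0.1047, -0.0, 0.0655, 0.0, -0.0653]
[-0.0, -0.1222, -0.0, 0.0798, 0.0, -0.0716]
[0.0, -0.1396, -0.0, 0.0946, 0.0, -0.0765]
[-0.0, -0.0076, 0.0, 0.0147, 0.0, -0.0053]
[-0.0, -0.024, 0.0, 0.0299, -0.0, -0.0091]
[0.0, -0.0404, -0.0, 0.0454, 0.0, -0.0113]
[0.0, -0.0567, -0.0, 0.061, -0.0, -0.0118]
[-0.0, -0.0731, 0.0, 0.0766, 0.0, -0.0107]
[-0.0, -0.0894, -0.0, 0.092, -0.0, -0.008]
[0.0, -0.1058, -0.0, 0.107, 0.0, -0.0037]
[0.0, -0.1222, -0.0, 0.1215, -0.0, 0.0022]
[[256.03814598 225.46735076]]
```

View pics/w3.png

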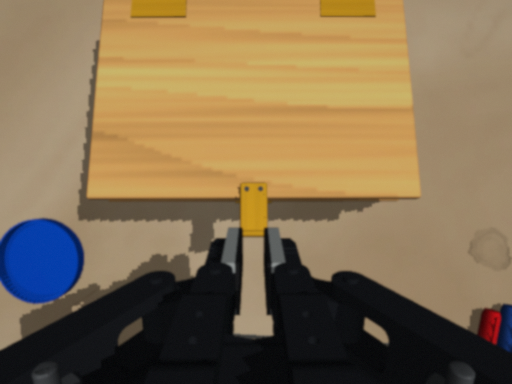

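```bash
python3 - <<'E'
from p import *
w,d,c=grab('wrist')
for y in (190,200,210,218,225,232): print(y,deep(c,d,[(250,y),(254,y),(258,y)]).round(1).tolist())
print(deep(c,d,[(150,120),(254,120),(350,120),(234,235),(272,235),(236,245)]).round(1).tolist(), [sensors.sense()[k] for k in('eef_pos','contact_force')])
b,db,cb=grab('top'); print(deep(cb,db,[(304,185),(290,200),(320,200),(290,170),(320,170)]).round(1).tolist())
E
```

```text
190 [[522.9, -0.2, 61.3], [522.6, -2.5, 61.6], [522.4, -4.8, 61.7]]
200 [[517.1, 0.3, 61.5], [516.9, -2.0, 63.0], [516.7, -4.3, 62.6]]
210 [[511.5, 0.8, 63.7], [511.3, -1.4, 63.5], [511.0, -3.7, 62.8]]
218 [[507.0, 1.3, 64.3], [506.6, -1.0, 61.9], [506.5, -3.3, 64.0]]
225 [[502.9, 1.6, 63.6], [502.7, -0.6, 63.6], [502.5, -2.9, 63.4]]
232 [[499.2, 2.0, 65.6], [499.0, -0.3, 65.8], [498.9, -2.5, 66.2]]
[[571.5, 57.2, 49.5], [565.5, -6.6, 49.0], [559.9, -65.5, 49.5], [504.1, 8.2, 107.2], [502.7, -8.4, 108.2], [501.5, 7.0, 117.6]] [array([506.33506092,  -0.64946038,  56.12971428]), array([-0.15325017,  0.53239251, -0.60378132])]
[[581.8, -10.6, 40.1], [547.8, 22.4, 52.7], [546.9, -44.4, 50.4], [616.3, 20.1, 39.2], [615.7, -48.0, 36.1]]
```

```bash
python3 - <<'E'
from p import *
w,d,c=grab('wrist');t,q=me()
for k in (0,10,19,30,50): print(k,pix(c,[t+q.apply([0,y,-k]) for y in(-6,0,6)]).round(0).tolist())
for y in range(222,262,4): print(y,deep(c,d,[(x,y) for x in (226,230,234,238,242,262,266,270,274,278)])[:,2].round(0).tolist())
print(c['world_from_camera'][:3,3]-t)
E
```

```text
0 [[243.0, 217.0], [253.0, 217.0], [263.0, 217.0]]
10 [[243.0, 224.0], [253.0, 224.0], [264.0, 224.0]]
19 [[242.0, 230.0], [253.0, 230.0], [265.0, 230.0]]
30 [[242.0, 238.0], [254.0, 238.0], [265.0, 238.0]]
50 [[240.0, 257.0], [254.0, 257.0], [267.0, 257.0]]
222 [-0.0, -0.0, 2.0, 1.0, 63.0, 64.0, 64.0, -0.0, 0.0, 2.0]
226 [2.0, 0.0, -0.0, -0.0, 64.0, 64.0, 64.0, -1.0, 1.0, 1.0]
230 [-1.0, 103.0, 105.0, 103.0, 65.0, 65.0, 104.0, 104.0, 103.0, 104.0]
234 [110.0, 108.0, 109.0, 109.0, 66.0, 66.0, 108.0, 108.0, 109.0, 107.0]
238 [111.0, 111.0, 113.0, 113.0, -0.0, -1.0, 111.0, 113.0, 113.0, 112.0]
242 [115.0, 116.0, 116.0, 116.0, 96.0, 0.0, 115.0, 116.0, 116.0, 116.0]
246 [121.0, 120.0, 119.0, 120.0, 96.0, 0.0, 119.0, 121.0, 120.0, 120.0]
250 [123.0, 122.0, 123.0, 123.0, 94.0, 1.0, 122.0, 123.0, 122.0, 124.0]
254 [126.0, 126.0, 127.0, 127.0, 96.0, 0.0, 127.0, 127.0, 126.0, 126.0]
258 [130.0, 129.0, 129.0, 129.0, 94.0, 1.0, 131.0, 129.0, 130.0, 130.0]
[ 17.46757025  -1.42181049 193.18229446]
```

```bash
python3 - <<'E'
from p import *
a,d,c=grab('scene');t,q=me()
print(pix(c,[t,t+q.apply([0,0,-19]),t+q.apply([0,0,-46])]))
p=pix(c,t)[0].astype(int);o=p-[70,80];print(o)
y=a[o[1]:o[1]+120,o[0]:o[0]+140].copy()
y=cv2.resize(y,None,fx=4,fy=4,interpolation=cv2.INTER_CUBIC)
cv2.imwrite('pics/d.png',y[...,::-1])
E
```

```text
[[304.61639593 188.33664192]
 [306.48687142 184.0913544 ]
 [309.23592675 177.85315593]]
[234 108]
```

View pics/d.png

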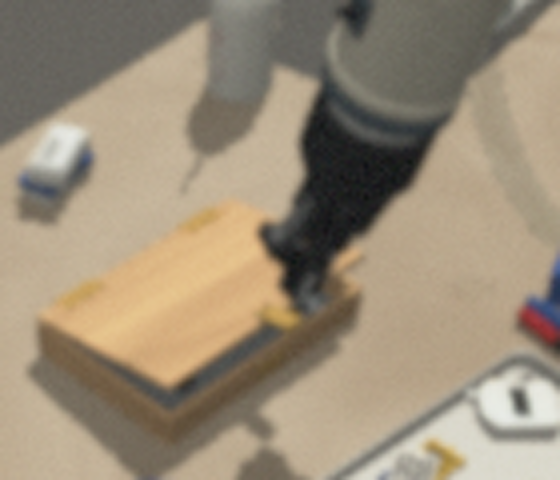

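Crop d shows the fingertips at about scene pixel (311,186), in front of and above the tongue end, so the pinch missed.

```bash
python3 - <<'E'
from p import *
cw=camera_params('wrist');cs=camera_params('scene');t,q=me()
T=tri(cw,[(236,229),(254,229),(271,229)],cs,[(311,186)]*3);print(T.round(1)); print(q.inv().apply(T[:,:3]-t).round(1))
w,d,c=grab('wrist')
h=cv2.cvtColor(w,cv2.COLOR_RGB2HSV)
for y in range(216,262,3): print(y,[(int(w[y,x].mean()),int(d[y,x])) for x in range(222,290,5)])
E
```

```text
[[495.    3.9  74.2  18.6]
 [496.1  -4.   68.   12.1]
 [497.1 -11.9  62.2   5.5]]
[[ -6.5  -3.5 -20.5]
 [ -6.4   4.3 -14. ]
 [ -6.2  12.   -8. ]]
216 [(82, 249), (84, 248), (83, 249), (81, 249), (119, 186), (125, 185), (126, 185), (122, 186), (126, 186), (97, 248), (81, 249), (80, 250), (79, 248), (77, 250)]
219 [(91, 249), (111, 249), (92, 249), (100, 250), (119, 185), (125, 187), (127, 185), (122, 185), (126, 185), (111, 250), (86, 248), (112, 249), (88, 248), (104, 249)]
222 [(148, 249), (151, 248), (141, 249), (146, 249), (120, 185), (127, 185), (127, 185), (123, 184), (126, 185), (125, 248), (142, 249), (142, 249), (141, 249), (143, 248)]
225 [(150, 249), (150, 249), (147, 248), (145, 249), (119, 184), (125, 185), (128, 185), (124, 185), (126, 184), (124, 248), (142, 248), (140, 249), (143, 249), (143, 249)]
228 [(148, 250), (135, 250), (103, 147), (97, 149), (86, 184), (125, 185), (126, 184), (122, 183), (121, 184), (64, 147), (100, 148), (106, 148), (142, 249), (142, 248)]
231 [(151, 248), (121, 144), (95, 144), (86, 144), (59, 184), (113, 184), (113, 183), (112, 183), (104, 1
[... 1000 characters left out ...]
), (94, 127), (95, 127), (74, 128), (21, 136)]
252 [(44, 133), (97, 124), (95, 125), (27, 123), (73, 155), (145, 249), (144, 249), (145, 250), (130, 250), (12, 126), (92, 124), (95, 124), (87, 125), (21, 133)]
255 [(62, 122), (95, 121), (95, 122), (21, 122), (63, 155), (144, 250), (144, 250), (144, 248), (129, 249), (14, 122), (91, 122), (95, 122), (90, 122), (17, 132)]
258 [(75, 120), (95, 121), (95, 120), (20, 120), (62, 154), (145, 248), (144, 250), (144, 250), (129, 249), (12, 120), (89, 119), (96, 119), (95, 120), (18, 127)]
261 [(81, 117), (99, 118), (100, 116), (16, 117), (63, 154), (144, 249), (143, 248), (143, 249), (128, 249), (12, 117), (85, 117), (100, 118), (92, 117), (17, 126)]
```

```bash
python3 - <<'E'
from p import *
a,d,c=grab('scene');t,q=me()
print(pix(c,[[503,8,98],[503,-8,98],[495,8,98]]).round(1).tolist())
for y in range(172,192,2): print(y,[deep(c,d,[(x,y)])[0].round(0).astype(int).tolist() for x in range(303,318,3)])
E
```

```text
[[304.8, 178.6], [308.4, 175.7], [307.3, 179.9]]
172 [[483, 49, 156], [470, 57, 168], [470, 43, 160], [475, 21, 143], [472, 11, 139]]
174 [[553, -56, 47], [469, 56, 162], [475, 34, 145], [475, 20, 136], [480, -3, 119]]
176 [[545, -47, 50], [493, 19, 119], [473, 37, 141], [479, 12, 123], [479, -3, 113]]
178 [[539, -38, 52], [492, 20, 114], [484, 18, 117], [481, 8, 112], [482, -8, 101]]
180 [[533, -30, 53], [493, 18, 105], [486, 14, 107], [488, -3, 94], [537, -100, 5]]
182 [[527, -21, 54], [495, 13, 94], [485, 15, 101], [537, -85, 7], [533, -94, 4]]
184 [[516, -6, 63], [516, -21, 53], [536, -68, 11], [534, -80, 5], [513, -63, 27]]
186 [[511, 1, 63], [506, -6, 61], [498, -8, 64], [515, -50, 27], [511, -60, 23]]
188 [[507, 6, 61], [499, 4, 65], [495, -5, 61], [511, -47, 24], [509, -59, 17]]
190 [[538, -41, 5], [496, 7, 61], [512, -33, 25], [509, -44, 19], [509, -59, 9]]
```

In the tool's units: 0.03 m is 0.05, 0.02 m is 0.0333.

Request:
move_arm([
  [0,0,0,-0.0033,0,0,0.035],
  [0,0,0,-0.0033,0,0,0.035],
  [0,0,0,-0.0033,0,0,0.035],
  [0,0,0,-0.0033,0,0.0167,0.035],
  [0,0,0,-0.0033,0,0.0333,0.035],
  [0,0,0,-0.0033,0,0.05,0.035],
  [0,0,0,-0.0033,0,0.05,0.035],
])

```text
clock: 6.9
eef_pos: [511.7, -1.3, 25.5]
tcp_rot: [-3.141, -0.263, -0.095]
contact_force: [0.1, -0.1, 0.3]
opening: 0.411
grasp_force: 0.0
```

```bash
python3 - <<'E'
from p import *
w,d,c=grab('wrist','w4.png');t,q=me()
for x in (205,210,215,220,290,295,300):
    for y in range(200,260):
        P=deep(c,d,[(x,y)])[0]
        if P[2]>60 : print(x,y,P.round(1).tolist(),q.inv().apply(P-t).round(1)); break
print(t)
E
```

```text
205 229 [512.8, 20.7, 71.8] [ 10.9 -21.9 -44.5]
210 229 [512.6, 18.5, 71.3] [ 10.7 -19.7 -44. ]
215 231 [511.0, 16.8, 68.0] [  8.5 -17.9 -41.2]
220 242 [529.5, -2.7, 218.6] [  67.3   -0.3 -181.4]
290 231 [507.7, -17.9, 67.4] [  8.3  17.  -40.7]
295 229 [508.9, -19.9, 70.8] [ 10.5  18.9 -43.6]
300 229 [509.0, -21.9, 73.2] [ 11.4  20.8 -45.9]
[511.87108537  -1.21875702  25.95193025]
```

View pics/w4.png

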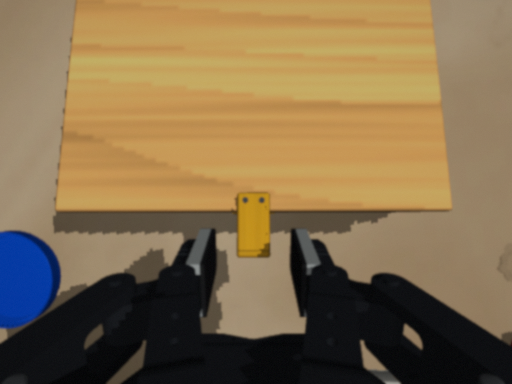

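The view shows the open fingers straddling the tongue at (254,225), fingertips at row about 230. Measured by both cameras, the real fingertips end about 42 mm short of the reported TCP, so I go a further 12 mm.

In the tool's units: 0.013 m is 0.0217, -0.003 m is -0.005.

Request:
move_arm([
  [0,0,0,-0.005,0,0.01,0.035],
  [0,0,0,-0.005,0,0.0217,0.035],
  [0,0,0,-0.005,0,0.0217,0.01],
  [0,0,0,-0.005,0,0.0217,0.01],
  [0,0,0,-0.005,0,0.0217,0.01],
  [0,0,0,-0.005,0,0.0217,0.01],
], grip_force=20)

```text
clock: 7.7
eef_pos: [512.6, -1.4, 13.4]
tcp_rot: [-3.141, -0.265, -0.095]
contact_force: [-1.0, -2.5, -2.8]
opening: 0.177
grasp_force: 21.2
```

```bash
cat >> p.py <<'E'
E
python3 - <<'E'
from p import *
t,q=me(); off=q.inv().apply(t-tong(.165,151)); print(off)
def L(th,p): r=rot(p); return tong(th,151)+r.apply(off),r
P=lambda k:L(.165+k*(1.83-.165)/16,-15+15*k/16)
for k in range(1,17): print(row(P(8*((k-1)//8)),P(k)))
E
```

```text
[-3.18499098 -1.38649613 48.15338255]
[-0.0, -0.0164, 0.0, 0.0072, 0.0, -0.0136]
[0.0, -0.0327, -0.0, 0.0157, 0.0, -0.0263]
[0.0, -0.0491, -0.0, 0.0256, 0.0, -0.038]
[0.0, -0.0654, -0.0, 0.0365, 0.0, -0.0486]
[0.0, -0.0818, -0.0, 0.0485, 0.0, -0.0579]
[0.0, -0.0982, 0.0, 0.0614, 0.0, -0.0658]
[0.0, -0.1145, -0.0, 0.075, 0.0, -0.0723]
[-0.0, -0.1309, -0.0, 0.0892, 0.0, -0.0772]
[-0.0, -0.0164, -0.0, 0.0141, -0.0, -0.0053]
[0.0, -0.0327, -0.0, 0.0286, -0.0, -0.009]
[0.0, -0.0491, -0.0, 0.0434, -0.0, -0.0111]
[0.0, -0.0654, -0.0, 0.0583, -0.0, -0.0116]
[0.0, -0.0818, -0.0, 0.0732, -0.0, -0.0105]
[0.0, -0.0982, -0.0, 0.0879, 0.0, -0.0077]
[0.0, -0.1145, -0.0, 0.1022, -0.0, -0.0034]
[0.0, -0.1309, -0.0, 0.116, 0.0, 0.0024]
```

In the tool's units: 0.089 m is 0.1483, 0.075 m is 0.125, -0.1145 rad is -0.0729.

Request:
move_arm([
  [0,-0.0102,0,0.0117,0,-0.0227,0.01],
  [0,-0.021,0,0.0267,0,-0.0433,0.01],
  [0,-0.0312,0,0.0425,0,-0.0633,0.01],
  [0,-0.0414,0,0.0608,0,-0.081,0.01],
  [0,-0.0522,0,0.0808,0,-0.0967,0.01],
  [0,-0.0624,0,0.1025,0,-0.11,0.01],
  [0,-0.0729,0,0.125,0,-0.12,0.01],
  [0,-0.0834,0,0.1483,0,-0.1283,0.01],
])

```text
clock: 8.7
eef_pos: [577.4, -7.4, 111.0]
tcp_rot: [-3.141, -0.132, -0.094]
contact_force: [-0.1, -0.0, -4.1]
opening: 0.17
grasp_force: 21.3
```

In the tool's units: 0.116 m is 0.1933, 0.102 m is 0.17, -0.131 rad is -0.0834.

Request:
move_arm([
  [0,-0.0102,0,0.0233,0,-0.0083,0.01],
  [0,-0.021,0,0.0475,0,-0.015,0.01],
  [0,-0.0312,0,0.0725,0,-0.0183,0.01],
  [0,-0.0414,0,0.0967,0,-0.0192,0.01],
  [0,-0.0522,0,0.1217,0,-0.0175,0.01],
  [0,-0.0624,0,0.1467,0,-0.0125,0.01],
  [0,-0.0729,0,0.17,0,-0.0058,0.01],
  [0,-0.0834,0,0.1933,0,0.0042,0.01],
])

```text
clock: 9.7
eef_pos: [694.7, -18.2, 125.6]
tcp_rot: [-3.141, -0.005, -0.094]
contact_force: [-0.2, 0.4, 7.7]
opening: 0.179
grasp_force: 24.4
```

```bash
cat > lid.py <<'E'
from p import *
b,d,cb=grab('scene')
h=cv2.cvtColor(b,cv2.COLOR_RGB2HSV)
wood=((h[...,0]>8)&(h[...,0]<24)&(h[...,1]>70)).astype(np.uint8)
yy,xx=np.mgrid[100:230,200:360];uv=np.c_[xx.ravel(),yy.ravel()]
P=deep(cb,d,uv)
lx=(P-H)@ux;ly=(P-H)@uy;lz=P[:,2]-28
s=(lx>-60)&(lx<110)&(abs(ly)<95)&(lz>30)&(lz<125)&(wood[uv[:,1],uv[:,0]]>0)
A=np.c_[lz[s],np.ones(s.sum())]
x=lx[s]
for _ in range(8):
    f=np.linalg.lstsq(A,x,rcond=None)[0];e=x-A@f;k=abs(e)<max(5,2*np.median(abs(e)));A=A[k];x=x[k]
print('lid deg past upright',np.degrees(np.arctan(f[0])),f,len(x),e.std())
E
python3 lid.py; python3 -c "
from p import *
s=sensors.sense();print(s['contact_force'],s['opening'],s['grasp_force'],s['eef_pos'],s['tcp_rot'],s['qpos'])"
```

```text
lid deg past upright 12.528072856856232 [0.22220876 0.53379823] 75 1.6477952273602967
[ 2.48811083 -0.82638392  7.21659904] 0.17901273883722743 24.688734747469425 [696.50440527 -18.3754412  125.07943029] [-3.14065698 -0.00616407 -0.09438416] [-2.88192951e-02  5.21164604e-01  1.52929230e+00  5.99154679e-04
  1.08492370e+00  1.63608016e+00]
```

In the tool's units: -0.15 m is -0.25, -0.11 m is -0.1833.

Request:
move_arm([
  [0,0,0,0,0,0,0.045],
  [0,0,0,0,0,0,0.045],
  [0,0,0,0,0,0,0.045],
  [0,0,0,0,0,-0.05,0.045],
  [0,0,0,0,0,-0.1,0.045],
  [0,0,0,-0.0833,0,-0.1667,0.045],
  [0,0,0,-0.1833,0,-0.1833,0.045],
  [0,0,0,-0.25,0,-0.1833,0.045],
])

```text
clock: 10.75
eef_pos: [541.3, -4.0, 234.7]
tcp_rot: [-3.141, -0.005, -0.094]
contact_force: [-0.1, 0.4, -0.3]
opening: 0.528
grasp_force: 0.0
```

```bash
python3 lid.py;  python3 - <<'E'
from p import *
w,d,c=grab('wrist','w5.png')
b,db,cb=grab('top')
z=cv2.resize(b[140:225,240:370],None,fx=3.5,fy=3.5,interpolation=cv2.INTER_CUBIC)
o=np.zeros((384,512+456,3),np.uint8);o[:,:512]=w;o[:z.shape[0],512:512+z.shape[1]]=z
cv2.imwrite('pics/e.png',cv2.resize(o,None,fx=.82,fy=.82)[...,::-1])
E
```

```text
lid deg past upright 12.0286397684105 [0.21307906 2.43995216] 89 1.5555591175965935
```

View pics/e.png

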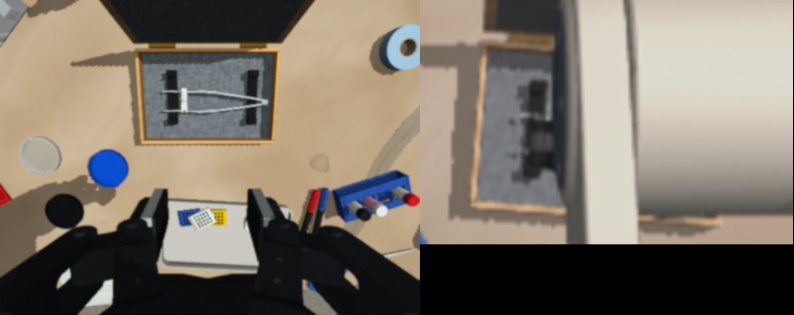

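Composite e shows, in the wrist view (full size), the open lid and the forceps in the case: heel (325,124), arms ending at (197,112) and (197,135), and the white scale at (224,120). Now measure them.

```bash
cat > f.py <<'E'
from p import *
def fpix(w,c):
    h=cv2.cvtColor(w,cv2.COLOR_RGB2HSV)
    corners=pix(c,[H-ux*x+uy*y+[0,0,-10] for x,y in((8,-94),(8,94),(126,94),(126,-94))]).astype(np.int32)
    m=np.zeros(w.shape[:2],np.uint8);cv2.fillConvexPoly(m,corners,1)
    g=((h[...,2]>135)&(h[...,1]<45)).astype(np.uint8)&m
    n,l,s,_=cv2.connectedComponentsWithStats(g,connectivity=8)
    i=1+np.argmax(s[1:,4]); return (l==i).astype(np.uint8),h,g
E
python3 - <<'E'
from f import *
w,d,c=grab('wrist');m,h,g=fpix(w,c)
uv=np.argwhere(m)[:,::-1];print(len(uv),uv.min(0),uv.max(0))
P=plane(c,uv,22); lx=(P-H)@ux; ly=(P-H)@uy
for a in np.arange(-95,85,6):
    s=(ly>=a)&(ly<a+6)
    if s.any(): print(int(a)+3,s.sum(),np.sort(lx[s])[[0,len(lx[s])//2,-1]].round(1))
sc=(h[...,2]>200)&(m>0);q=np.argwhere(sc)[:,::-1];P=plane(c,q,24.5);print('scale',len(q),P.min(0),P.max(0),q.mean(0))
for a,b_ in ((d,c),):
    Q=deep(b_,a,uv);print('z med',np.median(Q[:,2]))
a,da,ca=grab('scene');yy,xx=np.mgrid[60:230,180:380];u=np.c_[xx.ravel(),yy.ravel()];P=deep(ca,da,u)
lx=(P-H)@ux;ly=(P-H)@uy;lz=P[:,2]-28
for lo,hi in((20,50),(50,80),(80,110),(110,135)):
    s=(lz>lo)&(lz<hi)&(abs(ly)<95)&(lx>-10)&(lx<80);print(lo,s.sum(),np.median(lx[s]),np.median(lz[s]),np.median(ly[s]))
print(pix(c,[H-ux*67]))
E
```

```text
1013 [197 108] [326 142]
-86 13 [-77.9 -74.3 -71.9]
-80 36 [-77.9 -74.3 -69.6]
-74 34 [-79.1 -71.9 -67.2]
-68 24 [-80.3 -70.8 -68.4]
-62 22 [-81.5 -69.6 -67.3]
-56 22 [-82.7 -68.4 -66.1]
-50 30 [-82.7 -68.4 -64.9]
-44 35 [-83.9 -67.3 -63.8]
-38 35 [-85.1 -66.1 -61.5]
-32 34 [-86.3 -65.  -61.5]
-26 45 [-86.3 -63.8 -58. ]
-20 37 [-86.3 -63.8 -59.2]
-14 34 [-88.7 -83.9 -59.2]
-8 43 [-88.7 -62.6 -58. ]
-2 40 [-88.7 -61.5 -58. ]
4 38 [-88.7 -61.5 -58. ]
10 40 [-89.9 -61.5 -56.8]
16 35 [-89.9 -60.3 -56.9]
22 31 [-88.7 -60.3 -56.9]
28 55 [-88.7 -69.7 -49.9]
34 156 [-89.9 -70.8 -51.1]
40 105 [-88.7 -70.8 -53.4]
46 20 [-87.5 -60.3 -58. ]
52 14 [-87.5 -60.3 -59.2]
58 12 [-87.5 -86.3 -59.1]
64 20 [-87.5 -60.3 -56.8]
70 3 [-87.5 -59.1 -58. ]
scale 168 [562.54618708 -91.24172753  24.5       ] [598.25493782  31.23829084  24.5       ] [228.125      126.01190476]
z med 21.989457820671078
20 467 9.270250844771063 35.5195941353262 5.4264829935601275
50 483 15.762845672214715 65.2855959595015 7.03821372251071
80 506 21.940292622784128 95.09940139341927 6.592911580358033
110 475 28.0102871342385 123.3619015052393 5.431260050976431
[[254.5108396  123.05203706]]
```

In the tool's units: 0.1325 m is 0.2208, 0.127 m is 0.2117.

Request:
move_arm([
  [0,0,0,0.0833,-0.05,0,0.03],
  [0,0,0,0.1667,-0.0967,0.0333,0.03],
  [0,0,0,0.19,-0.0967,0.1167,0.03],
  [0,0,0,0.19,-0.0967,0.2117,0.03],
  [0,0,0,0.19,-0.0967,0.2117,0.03],
  [0,0,0,0.2,-0.0967,0.2117,0.03],
  [0,0,0,0.2117,-0.0967,0.2117,0.03],
  [0,0,0,0.2208,-0.0967,0.2117,0.03],
])

```text
clock: 12.0
eef_pos: [682.7, 41.0, 109.1]
tcp_rot: [-3.141, -0.006, -0.095]
contact_force: [-2.4, -0.6, -0.1]
opening: 0.352
grasp_force: 0.5
```

```bash
cat > lid2.py <<'E'
from f import *
a,da,ca=grab('scene');yy,xx=np.mgrid[60:230,180:380];u=np.c_[xx.ravel(),yy.ravel()];P=deep(ca,da,u)
lx=(P-H)@ux;ly=(P-H)@uy;lz=P[:,2]-28
X=[];Z=[]
for lo in range(15,130,8):
    s=(lz>lo)&(lz<lo+8)&(ly>-95)&(ly<0)&(lx>-10)&(lx<80)
    if s.sum()>30: X.append(np.median(lx[s]));Z.append(np.median(lz[s]))
print('lid deg',np.degrees(np.arctan(np.polyfit(Z,X,1)[0])),len(X),np.round(X,1)); s=sensors.sense(); print(s['eef_pos'],s['contact_force'],s['clock'])
E
python3 lid2.py
```

```text
lid deg 16.36898258848681 15 [ 7.7 10.2 12.5 14.7 17.2 19.4 21.9 24.2 26.3 28.8 31.2 33.7 35.8 38.4
 40.7]
[683.04721538  40.94407088 108.73854073] [0.46571232 0.25530391 0.58071086] 12.05
```

```bash
python3 - <<'E'
from p import *
m=me(); m=(m[0],rot(0))
G=np.array([577,-7.9,0]); q=rot(0,yaw+np.pi/2-.01)
print(row(m,(G+[0,0,90],q)))
E
```

```text
[0.0, 0.0, -1.5608, -0.101, 0.0586, 0.0187]
```

In the tool's units: -0.101 m is -0.1683, 0.0586 m is 0.0977, -1.22 rad is -0.7767.

Request:
move_arm([
  [0,0,0,-0.05,0,-0.0333,0.045],
  [0,0,-0.0955,-0.1167,0.0333,-0.0667,0.045],
  [0,0,-0.2101,-0.1667,0.0667,-0.0667,0.045],
  [0,0,-0.3183,-0.1683,0.0977,-0.05,0.045],
  [0,0,-0.4329,-0.1683,0.0977,-0.0167,0.045],
  [0,0,-0.5475,-0.1683,0.0977,0.0312,0.045],
  [0,0,-0.6621,-0.1683,0.0977,0.0312,0.045],
  [0,0,-0.7767,-0.1683,0.0977,0.0312,0.045],
])

```text
clock: 13.05
eef_pos: [575.7, -7.9, 88.4]
tcp_rot: [3.138, -0.002, 1.131]
contact_force: [-0.2, 0.4, 0.3]
opening: 0.525
grasp_force: 0.0
```

In the tool's units: -0.34 rad is -0.2165.

Request:
move_arm([
  [0,0,-0.1082,0,0,0,0.045],
  [0,0,-0.2165,0,0,0,0.045],
  [0,0,-0.2165,0,0,0,0.045],
  [0,0,-0.2165,0,0,0,0.045],
])

```text
clock: 13.55
eef_pos: [575.5, -7.8, 88.4]
tcp_rot: [3.138, -0.001, 1.462]
contact_force: [0.2, 0.1, -0.5]
opening: 0.529
grasp_force: 0.0
```

```bash
python3 - <<'E'
from f import *
s=sensors.sense();print(s['clock'],s['eef_pos'],s['tcp_rot'],s['opening'])
w,d,c=grab('wrist','w6.png');t,q=me()
print('G pix',pix(c,[[577,-7.9,18]]),'scale',pix(c,[[577+3.2,26,24.5]]))
m,h,g=fpix(w,c)
uv=np.argwhere(m)[:,::-1];P=plane(c,uv,22);lx=(P-H)@ux; ly=(P-H)@uy
for a in np.arange(-95,85,6):
    s=(ly>=a)&(ly<a+6)
    if s.any(): print(int(a)+3,s.sum(),np.sort(lx[s])[[0,len(lx[s])//2,-1]].round(1))
print('z',np.median(deep(c,d,uv)[:,2]))
E
```

```text
13.55 [575.47187478  -7.81556647  88.42394515] [ 3.13763944e+00 -5.60703371e-04  1.46183944e+00] 0.5292861709260279
G pix [[254.20156043 186.91658724]] scale [[253.64676856 145.66120684]]
-86 25 [-78.2 -74.8 -71.3]
-80 67 [-79.8 -74.7 -69.5]
-74 89 [-80.6 -73.8 -51.6]
-68 242 [-115.4  -66.1  -40.5]
-62 114 [-114.3  -82.   -66.9]
-56 102 [-114.7  -81.9  -66. ]
-50 107 [-114.5  -82.6  -64.3]
-44 362 [-114.1  -79.2  -36.1]
-38 610 [-114.5  -75.   -16.3]
-32 828 [-125.6  -66.7  -16.7]
-26 873 [-125.4  -74.   -17.1]
-20 878 [-125.6  -73.1  -17.1]
-14 887 [-125.5  -73.8  -16.7]
-8 928 [-125.6  -73.8  -16.8]
-2 942 [-125.5  -73.6  -16.3]
4 944 [-125.6  -72.8  -16.7]
10 946 [-125.4  -72.7  -16.9]
16 962 [-125.6  -72.7  -16.3]
22 975 [-125.4  -71.7  -16.7]
28 1010 [-125.7  -72.4  -17.1]
34 1079 [-125.4  -70.1  -17.1]
40 1083 [-125.7  -70.8  -16.8]
46 747 [-125.3  -61.7  -17.1]
52 388 [-125.7  -88.6  -16.7]
58 365 [-125.7  -87.7  -16.7]
64 586 [-125.6  -69.8  -17.1]
70 1077 [-125.7  -70.5  -16.8]
76 1150 [-125.5  -66.8  -16.8]
82 1110 [-125.8  -63.1  -17.1]
z 6.502125202340665
```

View pics/w6.png

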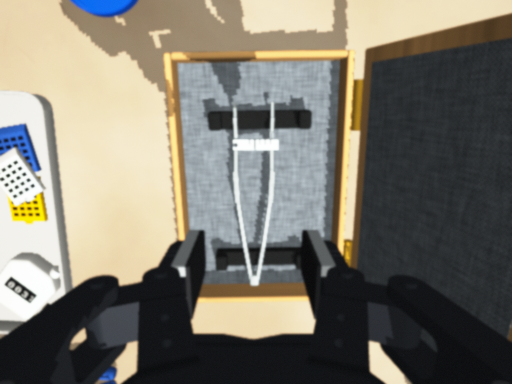

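The view shows the forceps: tips (235,103) and (271,100), scale row 145, heel (254,284). They lie aligned with the gripper, one picture left.

```bash
python3 - <<'E'
from f import *
w,d,c=grab('wrist');t,q=me()
h=cv2.cvtColor(w,cv2.COLOR_RGB2HSV)
for r in (110,130,165,175,187,200,215,250): print(r,[(x,int(h[r,x,2])) for x in range(225,290) if h[r,x,2]>190 and h[r,x,1]<60])
print(plane(c,[(254,284),(253,101),(256,145),(235,103),(271,100)],22).round(1))
print(h[145,225:290,2], h[187,225:290,2])
# finger tip points
for x in (196,200,204,308,312,316):
    for y in range(220,260):
        P=deep(c,d,[(x,y)])[0]
        if P[2]>60: print(x,y,q.inv().apply(P-t).round(1)); break
E
```

```text
110 [(234, 214), (235, 229), (236, 195), (272, 221), (273, 205)]
130 [(234, 211), (235, 237), (236, 235), (237, 194), (271, 216), (272, 231), (273, 214), (280, 192), (281, 193), (283, 191)]
165 [(234, 204), (235, 233), (236, 235), (237, 212), (270, 201), (271, 233), (272, 236), (273, 218)]
175 [(233, 203), (234, 233), (235, 240), (236, 241), (237, 233), (238, 205), (270, 209), (271, 237), (272, 241), (273, 237), (274, 218)]
187 [(234, 203), (235, 233), (236, 240), (237, 239), (238, 226), (239, 197), (269, 202), (270, 234), (271, 240), (272, 239), (273, 227), (274, 196)]
200 [(235, 208), (236, 234), (237, 241), (238, 240), (239, 225), (240, 193), (268, 201), (269, 234), (270, 244), (271, 244), (272, 235), (273, 210)]
215 [(239, 233), (240, 240), (241, 227), (242, 191), (266, 197), (267, 235), (268, 243), (269, 233), (270, 210), (271, 195), (280, 193), (281, 195), (282, 194)]
250 [(244, 200), (245, 235), (246, 236), (247, 201), (261, 205), (262, 236), (263, 236), (264, 192)]
[[567.5 -92.9  22. ]
 [583.1  58.5  22. ]
 [581.9  26.   22. ]
 [569.7  58.6  22. ]
 [596.4  57.8  22. ]]
[174 176 174 163 140 114 104 124 158 163 144 149 200 244 253 254 254 254
 254 254 254 254 254 254 253 253 254 254 251 233 222 246 253 254 253 253
 254 254 254 254 253 254 254 254 254 253 253 254 254 254 254 254 252 242
 213 192 186 183 183 182 178 179 179 180 179] [170 169 170 175 168 147 118 108 144 203 233 240 239 226 197 180 176 172
 174 179 184 184 181 181 177 176 179 180 178 179 182 185 188 180 162 141
 126 113 107 104 102 101 101 138 202 234 240 239 227 196 173 169 171 172
 169 166 167 173 175 174 175 176 176 175 175]
196 230 [ 11.3 -25.3 -46.3]
200 225 [  67.6    0.2 -182. ]
204 233 [  7.9 -22.5 -41.7]
308 230 [ 11.4  24.9 -46.8]
312 230 [ 11.1  26.8 -46. ]
316 230 [ 11.2  28.6 -46.2]
```

In the tool's units: 0.108 m is 0.18, 0.103 m is 0.1717, 0.005 rad is 0.0032.

Request:
move_arm([
  [0,0,0.0032,0,0.0017,0.05,0.045],
  [0,0,0.0032,0,0.0017,0.1,0.045],
  [0,0,0.0032,0,0.0017,0.1333,0.045],
  [0,0,0.0032,0,0.0017,0.1583,0.045],
  [0,0,0.0032,0,0.0017,0.1717,0.045],
  [0,0,0.0032,0,0.0017,0.18,0.045],
  [0,0,0.0032,0,0.0017,0.18,0.045],
])

```text
clock: 14.52
eef_pos: [576.5, -7.9, -19.9]
tcp_rot: [3.138, -0.001, 1.46]
contact_force: [0.2, 0.6, 0.2]
opening: 0.524
grasp_force: 0.0
```

```bash
python3 - <<'E'
from f import *
w,d,c=grab('wrist');t,q=me();h=cv2.cvtColor(w,cv2.COLOR_RGB2HSV)
print(t,sensors.sense()['tcp_rot'])
for x in (192,196,200,204,308,312,316):
    for y in range(200,270):
        P=deep(c,d,[(x,y)])[0]
        if P[2]>-40 and q.inv().apply(P-t)[2]<-20 and q.inv().apply(P-t)[0]<14: print(x,y,P.round(1),q.inv().apply(P-t).round(1)); break
for r in (150,190,215,225,235,245,260): print(r,[(x,round(float(deep(c,d,[(x,r)])[0,2]))) for x in range(188,330,6)])
print('G',pix(c,[[576.4,-7.5,18]]))
E
```

```text
[576.73160667  -7.86048601 -19.66979042] [ 3.13798403e+00 -5.41814078e-04  1.46044643e+00]
192 210 [547.6   9.4   6.7] [ 14.  -30.7 -26.5]
196 211 [549.3   8.3   5.5] [ 13.  -28.9 -25.3]
200 210 [551.6   8.8   6.3] [ 13.8 -26.8 -26.1]
204 210 [553.5   8.4   5.8] [ 13.7 -24.8 -25.5]
308 210 [605.9   2.8   6.4] [ 13.8  27.9 -26. ]
312 210 [607.9   2.5   6.3] [ 13.8  29.9 -25.9]
316 210 [609.8   2.4   6.7] [ 13.9  31.9 -26.2]
150 [(188, 23), (194, 23), (200, 13), (206, 6), (212, 6), (218, 21), (224, 6), (230, 7), (236, 7), (242, 7), (248, 7), (254, 6), (260, 6), (266, 7), (272, 7), (278, 7), (284, 22), (290, 6), (296, 8), (302, 8), (308, 6), (314, 7), (320, 6), (326, 7)]
190 [(188, 6), (194, 6), (200, 7), (206, 7), (212, 7), (218, 21), (224, 22), (230, 7), (236, 7), (242, 6), (248, 6), (254, 6), (260, 6), (266, 5), (272, 8), (278, 15), (284, 23), (290, 6), (296, 162), (302, 7), (308, 6), (314, 6), (320, 6), (326, 8)]
215 [(188, 6), (194, 7), (200, 6), (206, 6), (212, 6), (218, 7), (224, 21), (230, 7), (236, 6), (242, 6), (248, 6), (254, 7), (260, 5), (266, 6), (272, 6), (278, 7), (284, 
[... 423 characters left out ...]
 (242, 7), (248, 7), (254, 6), (260, 7), (266, 7), (272, 7), (278, 20), (284, 22), (290, 7), (296, 6), (302, 26), (308, 31), (314, 32), (320, 7), (326, 7)]
245 [(188, 42), (194, 41), (200, 34), (206, 6), (212, 7), (218, 7), (224, 22), (230, 7), (236, 7), (242, 7), (248, 6), (254, 7), (260, 6), (266, 7), (272, 5), (278, 162), (284, 22), (290, 6), (296, 6), (302, 26), (308, 43), (314, 42), (320, 42), (326, 33)]
260 [(188, 55), (194, 48), (200, 35), (206, 7), (212, 5), (218, 7), (224, 23), (230, 6), (236, 7), (242, 7), (248, 6), (254, 6), (260, 7), (266, 7), (272, 6), (278, 23), (284, 24), (290, 6), (296, 7), (302, 28), (308, 42), (314, 54), (320, 55), (326, 54)]
G [[252.43754033 244.39219063]]
```

In the tool's units: 0.013 m is 0.0217, 0.01 m is 0.0167.

Request:
move_arm([
  [0,0,0,0,0,0.0083,0.045],
  [0,0,0,0,0,0.0167,0.045],
  [0,0,0,0,0,0.0217,0.045],
  [0,0,0,0,0,0.0217,0.045],
])

```text
clock: 15.08
eef_pos: [576.2, -7.9, -33.4]
tcp_rot: [3.139, -0.0, 1.461]
contact_force: [-0.7, 0.1, 0.6]
opening: 0.526
grasp_force: 0.0
```

```bash
python3 - <<'E'
from f import *
w,d,c=grab('wrist');t,q=me()
for r in (226,228,230,232,234,236,240): print(r,[(x,round(float(deep(c,d,[(x,r)])[0,2]))) for x in (192,196,200,204,302,306,310,314,318)])
print(t)
E
```

```text
226 [(192, 7), (196, 7), (200, 7), (204, 6), (302, 7), (306, 6), (310, 5), (314, 6), (318, 6)]
228 [(192, 6), (196, 6), (200, 7), (204, 6), (302, 7), (306, 7), (310, 7), (314, 6), (318, 6)]
230 [(192, 12), (196, 13), (200, 13), (204, 6), (302, 11), (306, 12), (310, 12), (314, 13), (318, 7)]
232 [(192, 16), (196, 14), (200, 14), (204, 6), (302, 11), (306, 15), (310, 14), (314, 15), (318, 15)]
234 [(192, 17), (196, 17), (200, 17), (204, 10), (302, 12), (306, 18), (310, 17), (314, 18), (318, 18)]
236 [(192, 19), (196, 20), (200, 18), (204, 9), (302, 11), (306, 19), (310, 19), (314, 18), (318, 20)]
240 [(192, 24), (196, 24), (200, 20), (204, 9), (302, 13), (306, 23), (310, 24), (314, 24), (318, 23)]
[576.33284151  -7.85847969 -33.2288155 ]
```

Request:
move_arm([
  [0,0,0,0,0,0,0.035],
  [0,0,0,0,0,0,0.03],
  [0,0,0,0,0,0,0.027],
  [0,0,0,0,0,0,0.025],
  [0,0,0,0,0,0,0.025],
  [0,0,0,0,0,0,0.025],
], grip_force=30)

```text
clock: 15.88
eef_pos: [577.0, -7.8, -32.5]
tcp_rot: [3.138, -0.001, 1.46]
contact_force: [-0.2, 0.4, 6.9]
opening: 0.294
grasp_force: 7.7
```

```bash
cat > gap.py <<'E'
from f import *
w,d,c=grab('wrist','g%d.png'%int(sensors.sense()['clock']*100));t,q=me()
h=cv2.cvtColor(w,cv2.COLOR_RGB2HSV)
# forceps frame guess: heading = tool x, mid height z
zf=t[2]+float(__import__('sys').argv[1])
def prof(yf): # scan along tool y at forceps y=yf
    s=np.arange(-22,22,.25); P=t+q.apply(np.c_[np.full(len(s),yf),s,np.zeros(len(s))]); P[:,2]=zf
    uv=pix(c,P).astype(np.float32); v=cv2.remap(w.mean(2).astype(np.float32),uv[None,:,0],uv[None,:,1],1)[0]
    return s,v
for yf in (-60,-10,0,10,50,55,60,63,66):
    s,v=prof(yf); k=v>205
    e=np.flatnonzero(np.diff(k.astype(int)))
    print(yf,s[e+1].tolist(),int(v.max()))
st=sensors.sense();print(st['clock'],t,st['opening']*85.4,st['grasp_force'],st['contact_force'].round(1))
E
python3 gap.py 55.5
```

```text
-60 [] 24
-10 [-12.0, -8.25, 9.0, 12.5] 249
0 [-12.25, -8.5, -1.5, 0.25] 248
10 [-12.25, -8.75] 248
50 [9.0, 9.25] 206
55 [] 170
60 [] 166
63 [] 168
66 [] 155
15.925 [576.96876908  -7.82778303 -32.47477985] 24.918695721170582 7.701598629355431 [-0.5  0.2  5.7]
```

In the tool's units: -0.1 m is -0.1667, -0.095 m is -0.1583.

Request:
move_arm([
  [0,0,0,0,0,-0.0033,0.0245],
  [0,0,0,0,0,-0.01,0.0245],
  [0,0,0,0,0,-0.025,0.0245],
  [0,0,0,0,0,-0.05,0.0245],
  [0,0,0,0,0,-0.0833,0.0245],
  [0,0,0,0,0,-0.125,0.0245],
  [0,0,0,0,0,-0.1583,0.0245],
  [0,0,0,0,0,-0.1667,0.0245],
])

```text
clock: 16.92
eef_pos: [577.3, -7.9, 69.1]
tcp_rot: [3.135, -0.001, 1.461]
contact_force: [-0.6, -0.8, -0.7]
opening: 0.289
grasp_force: 5.9
```

```bash
python3 gap.py 55.5; python3 - <<'E'
from f import *
w,d,c=grab('wrist');t,q=me()
yy,xx=np.mgrid[20:300,180:330];uv=np.c_[xx.ravel(),yy.ravel()];P=deep(c,d,uv);L=q.inv().apply(P-t)
s=(L[:,2]<-44)&(L[:,2]>-75)&(abs(L[:,1])<20)&(L[:,0]>13)&(L[:,0]<90)
print(s.sum())
for a in range(13,80,5):
    k=s&(L[:,0]>=a)&(L[:,0]<a+5)
    if k.any(): 
        v=np.sort(L[k,1]);print(a,k.sum(),np.median(L[k,2]).round(1),v[0].round(1),v[v<0].max().round(1) if (v<0).any() else '',v[v>0].min().round(1) if (v>0).any() else '',v[-1].round(1))
E
```

```text
-60 [] 22
-10 [-11.5, -8.0, 9.0, 12.25] 246
0 [-11.75, -8.25] 245
10 [-11.75, -8.5] 244
50 [] 185
55 [] 191
60 [] 157
63 [] 174
66 [] 182
16.975 [577.05774096  -7.90248344  68.7315414 ] 24.53537815071332 5.922636017203331 [-0.2 -0.3  0.1]
3034
13 198 -55.4 -12.1 -8.1 8.8 12.7
18 174 -55.5 -10.7 -7.8 8.5 11.5
23 168 -55.6 -10.6 -7.6 8.1 11.0
28 536 -57.4 -10.6 -0.2 0.2 19.9
33 953 -57.6 -10.7 -0.2 0.2 20.0
38 253 -57.1 -10.5 -0.2 0.2 15.3
43 179 -54.9 -9.4 -7.2 7.6 9.9
48 169 -54.7 -9.7 -7.2 7.5 9.8
53 160 -53.8 -9.6 -7.2 7.5 9.7
58 153 -53.2 -9.2 -7.1 7.3 9.3
63 91 -53.2 -8.7 -7.1 7.2 9.2
```

In the tool's units: 0.198 m is 0.33, 0.188 m is 0.3133.

Request:
move_arm([
  [0,0,0,0.0167,-0.0083,-0.0167,0.0245],
  [0,0,0,0.0583,-0.0267,-0.0167,0.0245],
  [0,0,0,0.1083,-0.05,-0.0167,0.024],
  [0,0,0,0.1667,-0.0767,-0.0167,0.024],
  [0,0,0,0.225,-0.1033,0,0.0235],
  [0,0,0,0.275,-0.1267,0.0167,0.0235],
  [0,0,0,0.3133,-0.145,0.0333,0.023],
  [0,0,0,0.33,-0.1525,0.05,0.023],
])

```text
clock: 18.02
eef_pos: [506.0, 200.4, 36.2]
tcp_rot: [3.139, -0.0, 1.462]
contact_force: [0.1, -0.6, -1.6]
opening: 0.269
grasp_force: 7.1
```

In the tool's units: 0.04 m is 0.0667, 0.037 m is 0.0617.

Request:
move_arm([
  [0,0,0,0,0,0.0133,0.023],
  [0,0,0,0,0,0.03,0.023],
  [0,0,0,0,0,0.05,0.0225],
  [0,0,0,0,0,0.0617,0.0225],
  [0,0,0,0,0,0.0667,0.0225],
  [0,0,0,0,0,0.0667,0.0225],
])

```text
clock: 18.77
eef_pos: [507.2, 198.8, -3.4]
tcp_rot: [3.139, -0.0, 1.46]
contact_force: [-0.7, -1.1, -0.0]
opening: 0.266
grasp_force: 7.5
```

```bash
cat > gap2.py <<'E'
from f import *
w,d,c=grab('wrist');t,q=me();D=[d]+[grab('wrist')[1] for _ in range(2)]
yy,xx=np.mgrid[20:300,180:330];uv=np.c_[xx.ravel(),yy.ravel()]
L=np.concatenate([q.inv().apply(deep(c,x,uv)-t) for x in D])
s=(L[:,2]<-44)&(L[:,2]>-75)&(abs(L[:,1])<20)&(L[:,0]>13)&(L[:,0]<90)
for a in (13,18,23,43,48,53,58,62,65):
    k=s&(L[:,0]>=a)&(L[:,0]<a+(3 if a>60 else 5))
    if k.any():
        v=np.sort(L[k,1]);n=v[v<0];p=v[v>0]
        print(a,k.sum(),np.median(L[k,2]).round(1),v[0].round(1),np.percentile(n,97).round(1),np.percentile(p,3).round(1),v[-1].round(1),'mid',((np.median(p)+np.median(n))/2).round(2),'sep',(np.median(p)-np.median(n)).round(2))
# edges by image at the tip rows
st=sensors.sense();print(st['clock'],t,st['tcp_rot'],st['opening']*85.4,st['grasp_force'],st['contact_force'].round(1))
T=t+q.apply([65,.0,-50]);print('tips',T)
np.save('c.npy',pix(c,[T]))
E
python3 gap2.py
```

```text
13 567 -54.1 -11.6 -7.7 7.2 11.2 mid -0.13 sep 18.04
18 485 -54.3 -10.0 -7.4 6.9 9.8 mid -0.17 sep 16.97
23 510 -54.3 -9.9 -6.9 6.5 9.3 mid -0.16 sep 16.09
43 543 -53.3 -8.8 -6.3 5.6 8.2 mid -0.34 sep 14.31
48 493 -53.2 -8.7 -6.3 5.6 7.7 mid -0.34 sep 14.17
53 470 -52.4 -8.6 -6.3 5.6 7.7 mid -0.48 sep 13.75
58 416 -51.8 -8.3 -6.1 5.2 7.2 mid -0.33 sep 13.29
62 258 -51.8 -7.8 -6.1 5.1 7.2 mid -0.48 sep 12.86
65 87 -51.8 -7.7 -6.1 5.1 6.7 mid -0.48 sep 12.79
18.925 [507.33442277 198.9805788   -3.1372416 ] [ 3.13805418e+00 -7.66501625e-04  1.46060140e+00] 22.461078351924833 7.521074116230011 [0.7 0.4 0. ]
tips [514.33486378 263.57459887  46.89880938]
```

Request:
move_arm([
  [0,0,0,0,0,0,0.022],
  [0,0,0,0,0,0,0.022],
  [0,0,0,0,0,0,0.022],
  [0,0,0,0,0,0,0.022],
])

```text
clock: 19.42
eef_pos: [507.2, 199.0, -3.2]
tcp_rot: [3.139, -0.0, 1.461]
contact_force: [0.4, 0.4, -0.6]
opening: 0.259
grasp_force: 8.0
```

```bash
python3 gap2.py; python3 - <<'E'
from f import *
w,d,c=grab('wrist');t,q=me()
p=pix(c,t+q.apply([[65,0,-50],[34,0,-57],[20,0,-55]]));print(p.round(0))
x0,y0=200,int(p[0,1])-25;A=cv2.resize(w[y0:y0+140,x0:x0+110],None,fx=4,fy=4,interpolation=cv2.INTER_CUBIC);print(x0,y0)
a,da,ca=grab('scene');k=pix(ca,t+q.apply([[65,0,-50],[-85,0,-50]]));print(k.round(0))
u0,v0=(k.mean(0)-[40,45]).astype(int);B=cv2.resize(a[v0:v0+140,u0:u0+85],None,fx=4,fy=4,interpolation=cv2.INTER_CUBIC);print(u0,v0)
cv2.imwrite('pics/f.png',np.hstack([A,B])[...,::-1])
E
```

```text
13 566 -54.3 -11.3 -7.4 7.1 11.1 mid -0.21 sep 17.61
18 481 -54.5 -10.0 -6.9 6.7 9.4 mid -0.07 sep 16.27
23 506 -54.5 -9.4 -6.6 6.3 9.4 mid -0.22 sep 15.63
43 543 -53.4 -8.3 -5.9 5.4 7.8 mid -0.24 sep 13.54
48 526 -53.4 -8.2 -5.8 5.3 7.8 mid -0.21 sep 13.41
53 467 -52.6 -8.1 -5.8 5.3 7.4 mid -0.38 sep 13.01
58 408 -51.9 -7.7 -5.7 4.9 6.9 mid -0.23 sep 12.52
62 258 -52.0 -7.3 -5.6 4.8 6.9 mid -0.4 sep 12.08
65 87 -52.0 -7.2 -5.4 4.8 6.4 mid -0.37 sep 12.0
19.575 [507.1923529  198.97892191  -3.22597364] [ 3.13859757e+00 -4.59231688e-04  1.46054556e+00] 21.989813635383086 8.010553121566772 [ 0.1 -1.1 -0.3]
tips [514.19106808 263.5772621   46.80474123]
[[253. 107.]
 [253. 187.]
 [253. 219.]]
200 81
[[236. 245.]
 [280. 215.]]
217 184
```

View pics/f.png

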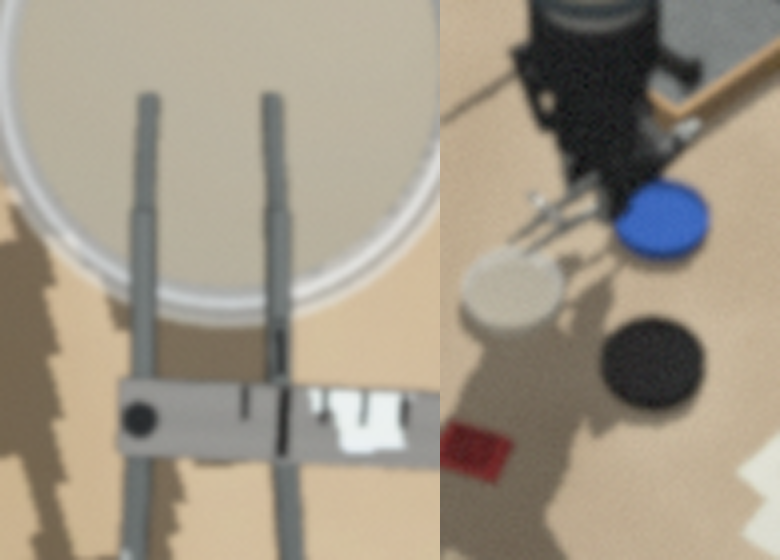

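Left half: both tips at crop (148,95) and (272,95) stand over the clear dish, with the long tick (284,420) at the right arm, so the gap is about 10 mm (depth gives 10.2). Right half: the heel (690,128) and tips (518,245) lie where a level forceps would project. Handing in.

```bash
python3 -c "
from rig import order,sensors
print(sensors.sense()['clock']);print(order.sign_off())"
```

```text
19.675
the job is handed in; nothing more can be done
None
```

I handed the job in at 19.7 s with the forceps held level, the tip gap steady at about 10 mm and both tips about 3 cm above the clear petri dish; the lid measured about 16° past upright when let go, and nothing round the dish was touched as far as I saw.

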